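Add a pack of pressing boards to the file rack and close the end stop

TASK

Stand the loose pack of pressing boards on its long edge in the wooden file rack, side by side with the pack that already stands at the end wall. Then slide the end stop up by its knob until both packs are held snug and upright against the wall, and let go.

Things in the scene. Friction and masses are not known exactly. Their poses are not given: they have to be found in the camera images.
- rack: Pale wood file rack, fixed. Base 200 (x) x 360 (y) mm, its top (the floor) 18 mm up. Origin: centre of the underside, z up. Packs stand with their thickness along y. End wall at the -y end: inner face at y = -150 mm, top 110 mm above the table. Steel guide rods along both sides at x = +-88 mm (10 mm thick, tops 37 mm up): packs go down between them, at x = 0. Low block (44 mm) at the +y end.
- stop (a joint): Pale wood end stop sliding on the rods; q = clear distance (m) from end wall to its pressing face (rack y = q - 0.150), 0 to 0.222; starts wide open. Slides at 3 to 5 N, stays where left. Plate 150 mm wide, 10 thick, top 106 mm above the table. Dark steel knob, 24 mm diameter, 87 to 116 mm above the table, at rack x = 0, y = q - 0.095 (33 mm clear of the plate's back).
- pack: The loose pack to be filed: plain pale tan slab of pressing boards and leaves, 130 (x) x 24 (y, thickness) x 100 (z) mm, 0.24 kg, standing free on its long edge on the table to the left of the rack. Origin at the centre of its lower edge face, z up. It tips easily when knocked.
- first_pack: A like pack, same size and axes, loose, already standing in the rack within a few mm of the end wall.
Mind the look-alikes: they are no part of the job. Leave any red look-alike of the pack alone. Leave any yellow look-alike of the first_pack alone.

How it is judged:
At the end, for the whole second after the job is handed in: Both packs stand on their long edges on the rack floor, the first at the wall, the added one between it and the stop: within 25 mm of the rack's middle line, upright and square to the wall within 10 degrees, at rest. The stop leaves under 10 mm of play in all (value under 0.058) (value of joint stop between 0.044 and 0.058 m and y of pack in the frame of rack between -0.122 and -0.102 m and x of pack in the frame of rack between -0.025 and 0.025 m and z of each of pack, first_pack in the frame of rack below 0.026 m and angle between each of pack, first_pack's own z axis and vertical below 0.17 rad and angle between the y axis of each of pack, first_pack and the y axis of rack, either way round below 0.17 rad and y of first_pack in the frame of rack below -0.126 m and x of first_pack in the frame of rack between -0.025 and 0.025 m and linear speed of each of pack, first_pack below 0.02 m/s); the robot touches nothing.
It also fails if it takes over 51 s, if anything falls off the work surface, if the arm or the gripper's body presses on something with over 40 N, if the wrist force passes 120 N, or if a joint passes its speed limit or range.

ROBOT

A 6-joint arm with a two-finger parallel gripper is mounted at the origin on a cart in front of the work surface, level with it; the furniture and walls round the work are solid. World frame = base frame: x ahead of the robot, y to its left, z up, the work surface at z = 0. Lengths are in m, angles in rad, forces in N, time in s.
With the tool pointing down it reaches from about 0.425 to 0.95 m from the base axis. Payload 3.5 kg.
Tool frame: the origin (TCP) lies on the centre line of the jaws, within the pads' length; the fingertips stand 19 mm ahead of it and the grasp point (between the pads) is the TCP; z points along the fingers, y is the line along which they close (so a half turn about z gives the same grasp; the last joint's range is limited). The gripper opens to 85 mm and grips with 20 to 120 N. Pads are 22 mm wide; open, the fingers measure 114 mm over their backs; the gripper's body (76 mm by 85 mm) begins 54 mm behind the grasp point. The pads swing forward as they close: fully open they stand 13 mm farther back than shut.
Start: joints at [-1.485, 0.286, 1.577, -0, 1.279, -0.15], TCP at [0.158, -0.656, 0.25] pointing down, gripper open.
Joint ranges: [-2.77, 2.77], [-0.9, 2.22], [0.21, 2.48], [-1.53, 4.67], [0.24, 2.81], [-2.84, 2.84]. Speed limits (rad/s): [2.79, 2.79, 3.14, 3.14, 3.14, 3.14].

INTERFACE

Orientations are given as a unit quaternion [x, y, z, w].
In Python, from plant import status, cams, ctrl gives the robot as it stands.
- The arm moves only by the shell command python3 -m inch 'ROWS' [FORCE]. ROWS is JSON, a list of rows, each a list of 3 entries, a list of its own where there are three numbers: the opening, from -1 (shut) to 1 (fully open), then the shift along the tool's x, y, z in cm, then the turn about the tool's z in rad. In form: [[jaw, [dx, dy, dz], twist], ...]. A call has 1 to 20 rows; each row is the pose to reach, as a shift and turn from the pose commanded when the call began, along the tool's axes at that moment; what a row does not reach only later rows make up. A row lasts 1/10 s, in which the tool goes at most 50 mm and 8.59 degrees, less where a joint would pass 70% of its speed; a pose out of reach is approached as far as the arm can. A call with a gripper value outside its range is refused whole. The fingers move at their own pace and stop on an object; FORCE is the grip in N (left out, the last holds). Time passes only in rows, so rows that repeat a pose let the fingers close. It gives the time, the measured TCP pose, the force and the opening at its end, in the units of the state.
- status.get_state(): the state, without advancing time (a new reading comes with each control period).
- cams.read_camera(name): name is "scene" or "top" or "wrist"; returns the picture (480x640x3 uint8, blue, green, red); there is no depth.
- cams.calibration(name): a dict with "camera_matrix" (3x3 intrinsics, pixels), "k1" (the pictures are not rectified: a ray, as slopes to the right and down, at radius r is drawn at 1 + k1 r^2 times it, then the intrinsics apply), "cam_to_world" (4x4, takes a point from camera to world coordinates); the wrist camera has in their place "mount" (4x4, takes a point from camera to tool coordinates, whose origin is the TCP and whose axes are the flange's). Camera axes: x right, y down, z forward; pixel columns grow to the right and rows downward; lengths in m; the calibration is good to about 2 mm. A picture is of the moment at which its call begins: read the wrist's pose just before it. calibration takes no time and is no camera call.
- ctrl.sign_off(): hands the job in, once; it reports no verdict.
The state is a dict: "time": time; "qpos": joint angles; "dq": joint speeds; "joint_efforts": joint torques, N m; "eef_pos": TCP position; "tcp_rot": TCP orientation; "contact_force": force on the tool from outside, world axes, zero at the start; "wrist_torque": the same for the moment, N m; "opening": opening from 0.0 (shut) to 1.0 (fully open).
Only numpy, scipy, OpenCV 4.12 (cv2) and the standard library are available. Lean on these libraries where they do the work, as an engineer would, in place of code of your own. Each camera call takes 0.05 s, during which the arm holds its last target. There are 200 camera calls.

## Working session

There is one attempt and no reset: what is moved stays moved. The work goes in short steps, Python scripts to look and compute and a shell command to move; the robot and the scene stay as the last step left them, time stands still between calls to the robot, and variables do not carry over. Pictures are saved under pics/ and viewed, on a budget of 10 in all, crops included, one or two more only if the job needs it, and the job is handed in when it is done.

```bash
mkdir -p pics; python3 - <<'E'
from plant import status,cams
import cv2,numpy as np
s=status.get_state();print(s)
for n in("top","scene"):
    cv2.imwrite(f"pics/{n}0.png",cams.read_camera(n));c=cams.calibration(n);print(n,c)
print(cams.calibration("wrist"))
E
```

```text
{'time': 0.0, 'qpos': array([-1.48502475e+00,  2.87240540e-01,  1.57818570e+00, -2.26639384e-05,
        1.27860598e+00, -1.50020992e-01]), 'dq': array([ 3.16715165e-04,  3.79142832e-04,  4.96808509e-04,  9.43862387e-05,
       -1.27435698e-03, -1.12798789e-03]), 'joint_efforts': array([ 1.84790597e-04, -4.05976903e+01, -2.92626232e+01, -1.18794907e-05,
        5.76614650e-03,  4.06408091e-06]), 'eef_pos': array([ 0.1576458 , -0.65569744,  0.2488925 ]), 'tcp_rot': array([ 9.93057155e-01,  1.17626526e-01,  2.83363450e-05, -1.21950189e-03]), 'contact_force': array([0.07725217, 1.12288227, 0.13013365]), 'wrist_torque': array([-0.00728982,  0.05288693,  0.02047589]), 'opening': 1.0005194412024287}
top {'camera_matrix': array([[474.8318126 ,   0.        , 312.4005885 ],
       [  0.        , 474.8318126 , 243.31892907],
       [  0.        ,   0.        ,   1.        ]]), 'k1': -0.08099956753851147, 'cam_to_world': array([[ 0.01138467, -0.98535011,  0.17016329,  0.464483  ],
       [-0.99905766, -0.01833663, -0.03933903,  0.050961  ],
       [ 0.04188294, -0.16955508, -0.98463033,  0.9737
[... 390 characters left out ...]
.57307177,  0.68032214],
       [ 0.01497421, -0.75576767, -0.65466862,  0.77329093],
       [ 0.        ,  0.        ,  0.        ,  1.        ]])}
{'camera_matrix': array([[391.75271687,   0.        , 311.24748369],
       [  0.        , 391.75271687, 239.05469512],
       [  0.        ,   0.        ,   1.        ]]), 'k1': 0.024164151875451474, 'mount': array([[ 5.87750226e-05, -9.45121829e-01, -3.26718112e-01,
         8.42501259e-02],
       [ 9.99999920e-01,  1.85184435e-04, -3.55801622e-04,
        -4.67197891e-04],
       [ 3.96778988e-04, -3.26718065e-01,  9.45121764e-01,
        -1.23227001e-01],
       [ 0.00000000e+00,  0.00000000e+00,  0.00000000e+00,
         1.00000000e+00]])}
```

View pics/top0.png

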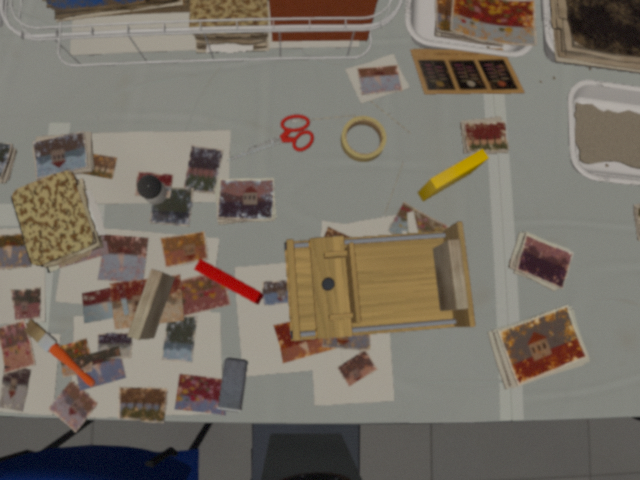

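View pics/scene0.png

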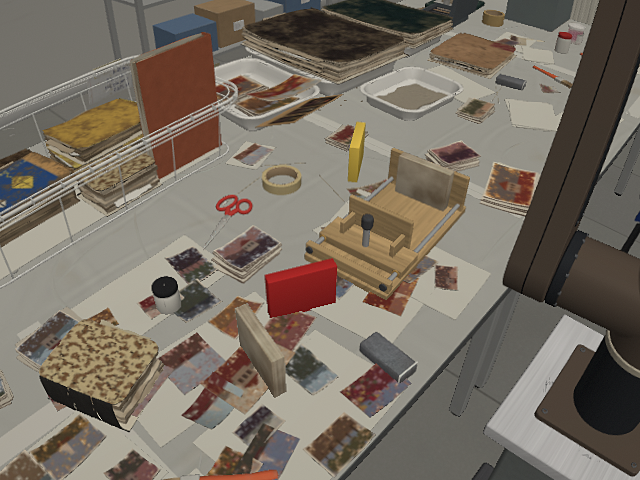

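The top view shows the rack at about (285–475, 222–340), with its wall to the right (-y). The stop knob is at (328,284) and the pack at (150,305). The red look-alike is at (228,282) and the yellow one at (453,175). I'll enlarge the pack and the rack.

```bash
python3 - <<'E'
import cv2,numpy as np
t=cv2.imread("pics/top0.png")
a=cv2.resize(t[260:350,120:185],None,fx=4,fy=4,interpolation=cv2.INTER_CUBIC)   # 260x360
b=cv2.resize(t[215:345,280:480],None,fx=2.7,fy=2.7,interpolation=cv2.INTER_CUBIC) #540x351
c=np.zeros((360,800,3),np.uint8);c[:360,:260]=a;c[:351,260:800]=b
cv2.imwrite("pics/crop1.png",c)
E
```

```text
(no output)
```

View pics/crop1.png

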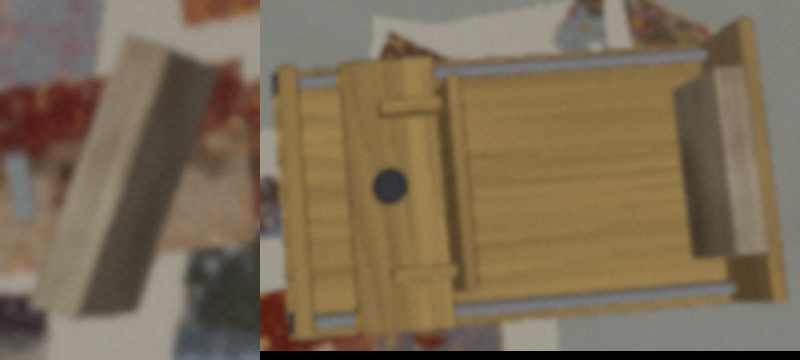

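```bash
cat > h.py <<'E'
import numpy as np,cv2
from plant import status,cams
from scipy.spatial.transform import Rotation as R
def ray(n,px,T=None):
    c=cams.calibration(n);K=c["camera_matrix"]
    d=((np.atleast_2d(px)-K[:2,2])/K[0,0]); u=d.copy()
    for _ in range(20): u=d/(1+c["k1"]*(u**2).sum(1,keepdims=True))
    if T is None:T=c["cam_to_world"]
    return T[:3,3],np.c_[u,np.ones(len(u))]@T[:3,:3].T
def onz(n,px,z,T=None):
    o,d=ray(n,px,T);z=np.broadcast_to(z,len(d));return o+d*((z-o[2])/d[:,2])[:,None]
def wristT(s):
    T=np.eye(4);T[:3,:3]=R.from_quat(s["tcp_rot"]).as_matrix();T[:3,3]=s["eef_pos"]
    return T@cams.calibration("wrist")["mount"]
def proj(n,P,T=None):
    c=cams.calibration(n);T=c["cam_to_world"] if T is None else T
    p=(np.atleast_2d(P)-T[:3,3])@T[:3,:3];u=p[:,:2]/p[:,2:];u=u*(1+c["k1"]*(u**2).sum(1,keepdims=True))
    return u*c["camera_matrix"][0,0]+c["camera_matrix"][:2,2]
def totool(s,dw): # world shift -> tool cm
    return R.from_quat(s["tcp_rot"]).inv().apply(dw)*100
E
python3 - <<'E'
from h import *
np.set_printoptions(precision=4,suppress=True)
A=lambda p:np.array(p)/4+[120,260]
B=lambda p:(np.array(p)-[260,0])/2.7+[280,215]
p=onz("top",A([(127,37),(168,52),(80,315),(33,303)]),.1);print("pack",p[:,:2],p.mean(0))
l=(p[2]+p[3]-p[0]-p[1])/2;print(np.linalg.norm(l),np.degrees(np.arctan2(l[1],l[0])))
print("packbase",onz("top",A([(215,68),(137,310)]),0.))
r=onz("top",B([(300,82),(705,55),(315,322),(735,288)]),.037);print("rods",r[:,:2])
for i in(0,2):print(np.degrees(np.arctan2(*(r[i]-r[i+1])[:2])))
print("knob",onz("top",B([(390,186)]),.116))
f=onz("top",B([(717,72),(743,68),(765,252),(732,257)]),.118);print("first",f[:,:2],f.mean(0))
print("wall",onz("top",B([(748,17),(787,298),(737,22),(772,297)]),.11))
print("block",onz("top",B([(278,68),(297,337),(296,68),(315,333)]),.044))
E
```

```text
pack [[0.5615 0.3118]
 [0.5549 0.2924]
 [0.435  0.3254]
 [0.4398 0.3471]] [0.4978 0.3192 0.1   ]
0.12554802521866168 164.20571510079776
packbase [[0.5575 0.2954 0.    ]
 [0.4347 0.3281 0.    ]]
rods [[ 0.6216  0.0487]
 [ 0.6479 -0.2575]
 [ 0.4466  0.0349]
 [ 0.4733 -0.2744]]
-4.922776847420391
-4.935925994284508
knob [[ 0.5387 -0.0127  0.116 ]]
first [[ 0.6203 -0.2389]
 [ 0.6234 -0.2576]
 [ 0.4968 -0.268 ]
 [ 0.4933 -0.2449]] [ 0.5585 -0.2523  0.118 ]
wall [[ 0.6616 -0.2657  0.11  ]
 [ 0.466  -0.2854  0.11  ]
 [ 0.6578 -0.2575  0.11  ]
 [ 0.4666 -0.2748  0.11  ]]
block [[0.6305 0.0651 0.044 ]
 [0.436  0.0477 0.044 ]
 [0.6308 0.0518 0.044 ]
 [0.439  0.0349 0.044 ]]
```

```bash
python3 -m inch '[[1,[41.6,-26.6,0],0.2],[1,[41.6,-26.6,0],0.2],[1,[41.6,-26.6,0],0.3],[1,[41.6,-26.6,0],0.3],[1,[41.6,-26.6,0],0.3],[1,[41.6,-26.6,0],0.3],[1,[41.6,-26.6,0],0.3],[1,[41.6,-26.6,0],0.3],[1,[41.6,-26.6,0],0.3],[1,[41.6,-26.6,0],0.3],[1,[55.9,-86.8,0],0.51],[1,[55.9,-86.8,0],0.51],[1,[55.9,-86.8,0],0.51],[1,[55.9,-86.8,0],0.51],[1,[55.9,-86.8,0],0.51],[1,[55.9,-86.8,0],0.51],[1,[55.9,-86.8,0],0.51],[1,[55.9,-86.8,0],0.51],[1,[55.9,-86.8,0],0.51],[1,[55.9,-86.8,0],0.51]]'
python3 - <<'E'
from h import *
s=status.get_state();print(s["eef_pos"],s["qpos"],R.from_quat(s["tcp_rot"]).as_matrix()[:,0],totool(s,np.array([.498,.319,.25])-s["eef_pos"]))
E
```

```text
time: 2.1
eef_pos: [0.4981, 0.2015, 0.25]
tcp_rot: [0.991, -0.137, -0.0, 0.0]
contact_force: [1.5, -0.3, -0.3]
opening: 1.004
[0.49808815 0.20153941 0.25004928] [ 1.95627061e-01 -1.79121522e-02  1.91474193e+00 -1.09832515e-04
  1.24495859e+00  2.04057204e+00] [ 9.62665540e-01 -2.70693632e-01 -1.27414275e-04] [-3.18806826e+00 -1.13051408e+01  3.28415642e-03]
```

```bash
python3 -m inch '[[1,[-2.2,-7.8,0],0],[1,[-2.2,-7.8,0],0],[1,[-2.2,-7.8,0],0],[1,[-2.2,-7.8,0],0],[1,[-2.2,-7.8,0],0]]'
python3 - <<'E'
from h import *
s=status.get_state();print(s["eef_pos"],R.from_quat(s["tcp_rot"]).as_matrix()[:,0],repr(s["tcp_rot"]))
im=cams.read_camera("wrist");cv2.imwrite("pics/w1.png",im)
T=wristT(s)
# predicted pack top corners
c,sn=np.cos(np.radians(-15.8)),np.sin(np.radians(-15.8))
P=[[.4978+c*a-sn*b,.3192+sn*a+c*b,.1] for a,b in((.065,.012),(.065,-.012),(-.065,-.012),(-.065,.012))]
print(proj("wrist",P,T))
E
```

```text
time: 2.6
eef_pos: [0.4986, 0.2796, 0.2499]
tcp_rot: [0.991, -0.137, -0.0, 0.0]
contact_force: [0.3, -0.4, -0.4]
opening: 1.001
[0.4986224  0.27962574 0.24988931] [ 9.62406342e-01 -2.71613123e-01 -5.87525971e-04] array([ 9.90556928e-01, -1.37101085e-01, -3.49001765e-04,  3.78867390e-04])
[[238.78239673 150.49098344]
 [273.96003618 150.56913221]
 [278.95644179 317.82252989]
 [248.61929498 317.847151  ]]
```

View pics/w1.png

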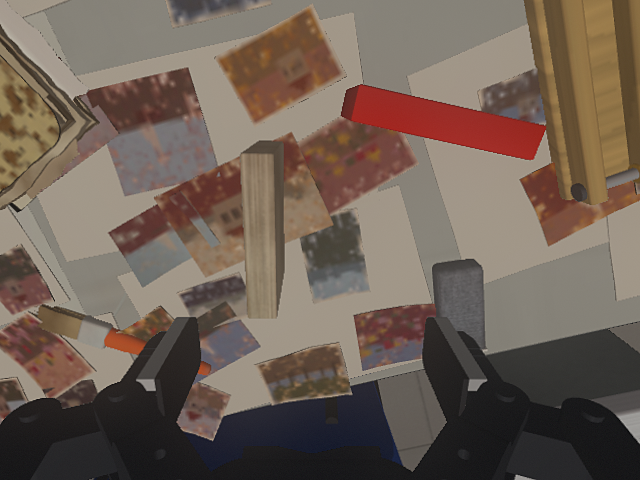

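The pack's top face has corners at about (242,153), (272,153), (277,318) and (247,318), close to the prediction.

```bash
python3 - <<'E'
from h import *
s=status.get_state()
p=onz("wrist",[(242,153),(272,153),(277,318),(247,318)],.1,wristT(s));m=p.mean(0)
l=(p[0]+p[1]-p[2]-p[3])/2;print(p,m,np.linalg.norm(l),np.degrees(np.arctan2(l[1],l[0])))
print(totool(s,np.array([m[0],m[1],.08])-s["eef_pos"]))
E
```

```text
[[0.56162881 0.31129041 0.1       ]
 [0.5560705  0.29152877 0.1       ]
 [0.43239316 0.32676604 0.1       ]
 [0.43889162 0.34960858 0.1       ]] [0.49724603 0.31979845 0.1       ] 0.12857928053189546 -16.62051485532729
[-1.24047694 -3.85622524 17.00424352]
```

```bash
python3 -m inch '[[1,[-1.2,-3.9,0],0.01],[1,[-1.2,-3.9,6],0.01],[1,[-1.2,-3.9,6],0.01],[1,[-1.2,-3.9,10],0.01],[1,[-1.2,-3.9,13],0.01],[1,[-1.2,-3.9,15],0.01],[1,[-1.2,-3.9,17],0.01],[1,[-1.2,-3.9,17],0.01],[1,[-1.2,-3.9,17],0.01]]'
python3 -m inch '[[0.1,[0,0,0],0],[-0.1,[0,0,0],0],[-0.3,[0,0,0],0],[-0.4,[0,0,0],0],[-0.5,[0,0,0],0],[-0.6,[0,0,0],0],[-0.7,[0,0,0],0],[-0.7,[0,0,0],0],[-0.7,[0,0,0],0]]' 35
```

```text
time: 3.55
eef_pos: [0.4981, 0.3204, 0.0808]
tcp_rot: [0.99, -0.142, -0.0, 0.0]
contact_force: [1.1, -0.2, 0.4]
opening: 0.995
time: 4.45
eef_pos: [0.498, 0.3215, 0.0809]
tcp_rot: [0.99, -0.142, 0.0, -0.0]
contact_force: [-1.9, -1.5, 4.5]
opening: 0.278
```

```bash
python3 -m inch '[[-0.7,[0,0,-2],0],[-0.7,[0,0,-5],0],[-0.7,[0,0,-9],0],[-0.7,[0,0,-13],0],[-0.7,[0,0,-17],0],[-0.7,[0,0,-17],0],[-0.7,[3,7,-17],0],[-0.7,[4.6,11,-17],-0.1],[-0.7,[6.2,15,-17],-0.2],[-0.7,[7.9,19,-17],-0.25],[-0.7,[9.6,23,-17],-0.3],[-0.7,[11.2,27,-17],-0.37],[-0.7,[12.9,31,-17],-0.37],[-0.7,[14.6,35,-17],-0.37],[-0.7,[16.2,39,-17],-0.37],[-0.7,[17.9,43,-17],-0.37],[-0.7,[19.4,46.5,-17],-0.37],[-0.7,[20,48,-17],-0.37],[-0.7,[20,48,-17],-0.37],[-0.7,[20,48,-17],-0.37]]'
python3 - <<'E'
from h import *
s=status.get_state();print(s["eef_pos"],R.from_quat(s["tcp_rot"]).as_matrix()[:,0],s["opening"])
im=cams.read_camera("wrist");cv2.imwrite("pics/w2.png",im)
T=wristT(s);o=np.array([.548,-.118]);c,sn=np.cos(.086),np.sin(.086)
W=lambda a,b,z:[o[0]+c*a-sn*b,o[1]+sn*a+c*b,z]
for n,P in dict(fp1=W(.065,-.123,.118),fp2=W(-.065,-.123,.118),wall=W(.1,-.15,.11),rodend=W(.088,-.15,.037),rod2=W(.088,.03,.037),stop=W(.075,.051,.106)).items():print(n,proj("wrist",P,T))
E
```

```text
time: 6.45
eef_pos: [0.5544, -0.1945, 0.2484]
tcp_rot: [0.999, 0.043, -0.001, -0.001]
contact_force: [0.3, 0.7, -2.8]
opening: 0.272
[ 0.55442049 -0.19453228  0.24835499] [ 0.996344    0.08539404 -0.00254631] 0.27156299128476824
fp1 [[386.56623693 134.83393649]]
fp2 [[375.4018743  317.49051558]]
wall [[432.24012258  74.41995664]]
rodend [[404.28849906  96.94692706]]
rod2 [[178.97053944  96.86951265]]
stop [[113.92653273 116.78732312]]
```

View pics/w2.png

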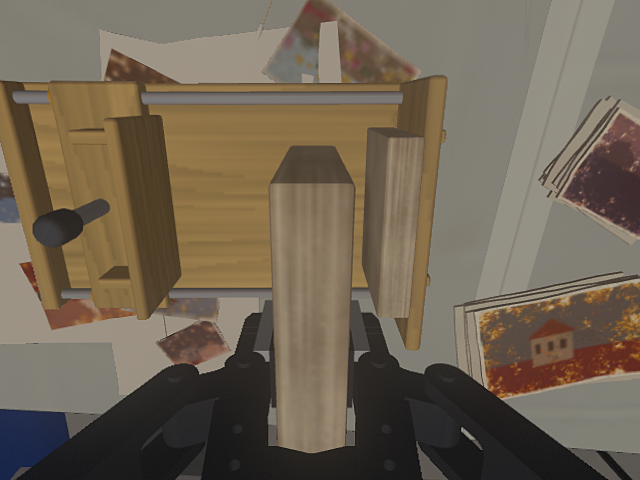

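The wrist view agrees with the rack estimate to within about 1 px. The rod end is at (403,97) and the first pack's front edge runs from (391,135) to (379,315). The held pack is upright over the gap, so I'll lower it.

```bash
python3 -m inch '[[-0.7,[0,0,3],0],[-0.7,[0,0,6],0],[-0.7,[0,0,9],0],[-0.7,[0,0,11],0],[-0.7,[0,0,12.5],0],[-0.7,[0,0,13.5],0],[-0.7,[0,0,14.2],0],[-0.7,[0,0,14.5],0],[-0.7,[0,0,14.5],0]]'
python3 -m inch '[[-0.7,[0,0,0.1],0],[-0.7,[0,0,0.2],0],[-0.7,[0,0,0.3],0],[-0.7,[0,0,0.3],0]]'
python3 - <<'E'
from h import *
s=status.get_state();print(s["eef_pos"],s["contact_force"],s["wrist_torque"])
E
```

```text
time: 7.4
eef_pos: [0.5554, -0.1955, 0.1057]
tcp_rot: [0.999, 0.043, 0.0, 0.0]
contact_force: [1.1, -0.2, -2.3]
opening: 0.278
time: 7.8
eef_pos: [0.5551, -0.1955, 0.1024]
tcp_rot: [0.999, 0.043, 0.0, 0.0]
contact_force: [-0.3, -0.1, -1.9]
opening: 0.276
[ 0.5551221  -0.19553029  0.10241052] [-0.27744193 -0.08795674 -1.86800492] [-0.02470456 -0.09183662 -0.00705261]
```

Next I'll lower it gently until it touches.

```bash
python3 -m inch '[[-0.7,[0,0,0.1],0],[-0.7,[0,0,0.2],0],[-0.7,[0,0,0.2],0],[-0.7,[0,0,0.2],0]]'
python3 -m inch '[[-0.7,[0,0,0.1],0],[-0.7,[0,0,0.15],0],[-0.7,[0,0,0.15],0],[-0.7,[0,0,0.15],0]]'
```

```text
time: 8.2
eef_pos: [0.5551, -0.1954, 0.1003]
tcp_rot: [0.999, 0.043, -0.0, -0.0]
contact_force: [0.0, -0.3, -2.1]
opening: 0.278
time: 8.6
eef_pos: [0.5552, -0.1955, 0.0991]
tcp_rot: [0.999, 0.043, 0.0, 0.0]
contact_force: [-0.5, -0.5, -0.2]
opening: 0.277
```

```bash
python3 -m inch '[[-0.4,[0,0,0],0],[-0.35,[0,0,0],0],[-0.3,[0,0,0],0],[-0.25,[0,0,0],0],[-0.2,[0,0,0],0],[-0.15,[0,0,0],0],[-0.15,[0,0,0],0],[-0.15,[0,0,0],0],[-0.15,[0,0,-1],0],[-0.15,[0,0,-2],0],[-0.15,[0,0,-4],0],[-0.15,[0,0,-7],0],[-0.15,[0,0,-11],0],[-0.15,[0,0,-15],0],[-0.15,[0,0,-15],0],[-0.15,[0,0,-15],0]]'
python3 - <<'E'
from h import *
s=status.get_state();print(s["eef_pos"],s["contact_force"],s["opening"])
im=cams.read_camera("wrist");cv2.imwrite("pics/w3.png",im)
E
```

```text
time: 10.2
eef_pos: [0.5559, -0.1958, 0.2517]
tcp_rot: [0.999, 0.043, 0.002, 0.001]
contact_force: [0.5, -0.2, -0.6]
opening: 0.426
[ 0.55589243 -0.19584878  0.25166447] [ 0.53960058 -0.229069   -0.5661305 ] 0.4260316137400994
```

View pics/w3.png

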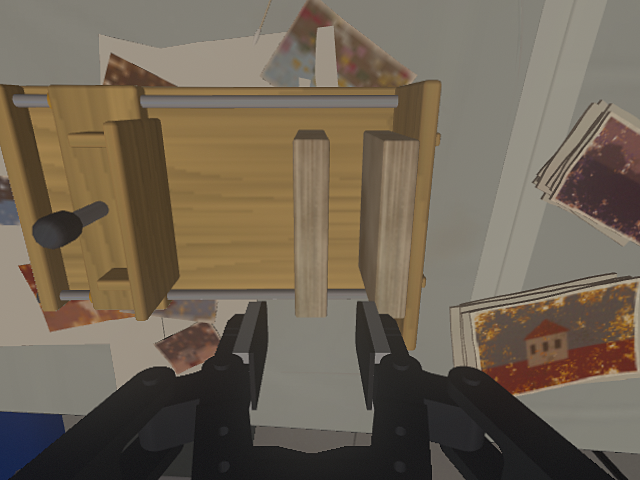

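Both packs stand upright: the added one's top is at (294–329, 138–317) and the first pack is at the wall. The knob head is at about (57,228).

```bash
python3 - <<'E'
from h import *
np.set_printoptions(precision=4,suppress=True)
s=status.get_state();T=wristT(s)
rk=lambda p:((p[:2]-[.548,-.118])@np.array([[np.cos(.086),-np.sin(.086)],[np.sin(.086),np.cos(.086)]]))
for z,px in((.103,(57,229)),(.118,(311,138)),(.118,(311,317)),(.118,(385,138)),(.118,(375,316)),(.118,(416,140)),(.118,(404,317)),(.106,(108,121)),(.106,(138,318))):
    p=onz("wrist",[px],z,T)[0];print(px,p,rk(p))
k=onz("wrist",[(57,229)],.103,T)[0]
print("knobshift",totool(s,k-s["eef_pos"]),"topcam knob",totool(s,np.array([.5387,-.0127,.103])-s["eef_pos"]))
E
```

```text
(57, 229) [ 0.538 -0.014  0.103] [-0.001   0.1045]
(311, 138) [ 0.6184 -0.1893  0.118 ] [ 0.064  -0.0771]
(311, 317) [ 0.4906 -0.2003  0.118 ] [-0.0643 -0.077 ]
(385, 138) [ 0.6223 -0.2357  0.118 ] [ 0.0639 -0.1237]
(375, 316) [ 0.4955 -0.2471  0.118 ] [-0.0634 -0.1242]
(416, 140) [ 0.6227 -0.2554  0.118 ] [ 0.0626 -0.1433]
(404, 317) [ 0.4966 -0.2685  0.118 ] [-0.0642 -0.1455]
(108, 121) [ 0.6163 -0.0576  0.106 ] [0.0733 0.0543]
(138, 318) [ 0.4717 -0.0683  0.106 ] [-0.0718  0.0561]
knobshift [ -0.145  -18.2277  14.6331] topcam knob [ -0.0689 -18.3477  14.6331]
```

```bash
python3 -m inch '[[-0.15,[0,-5,0],0],[-0.15,[0,-10,0],0],[-0.15,[0,-15,0],0],[-0.15,[-0.1,-18.3,0],0],[-0.15,[-0.1,-18.3,2],0],[-0.15,[-0.1,-18.3,6],0],[-0.15,[-0.1,-18.3,9],0],[-0.15,[-0.1,-18.3,11],0],[-0.15,[-0.1,-18.3,11],0],[-0.15,[-0.1,-18.3,11],0]]'
python3 - <<'E'
from h import *
s=status.get_state();print(s["eef_pos"],s["contact_force"],s["opening"],totool(s,np.array([.5383,-.0134,.104])-s["eef_pos"]))
im=cams.read_camera("wrist");cv2.imwrite("pics/w4.png",im)
print(proj("wrist",[[.5383,-.0134,.116]],wristT(s)))
E
```

```text
time: 11.25
eef_pos: [0.5377, -0.0131, 0.1378]
tcp_rot: [0.999, 0.043, -0.001, -0.0]
contact_force: [-0.0, -0.5, 0.6]
opening: 0.425
[ 0.53770642 -0.01307667  0.1378456 ] [-0.0345373  -0.48932493  0.58068691] 0.42453721836680997 [0.06497115 0.04001823 3.38437494]
[[313.39172175 314.34152239]]
```

View pics/w4.png

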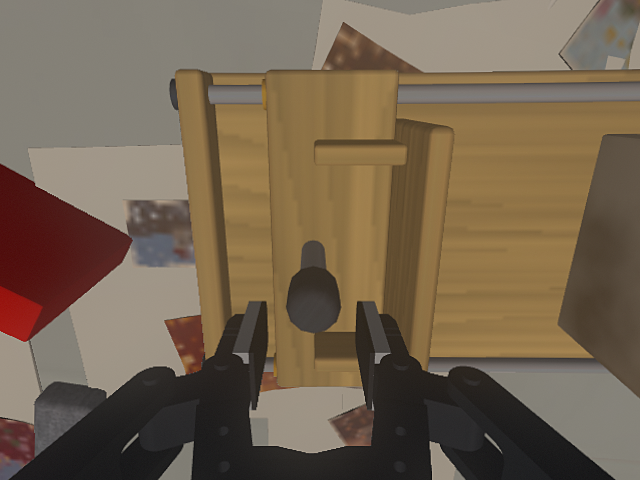

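The knob top is at (313,305), centred between the jaws. I'll lower and grip it.

```bash
python3 -m inch '[[-0.15,[0.1,0,1.5],0],[-0.15,[0.1,0,3],0],[-0.15,[0.1,0,3.4],0],[-0.15,[0.1,0,3.4],0],[-0.3,[0.1,0,3.4],0],[-0.4,[0.1,0,3.4],0],[-0.5,[0.1,0,3.4],0],[-0.6,[0.1,0,3.4],0],[-0.7,[0.1,0,3.4],0],[-0.7,[0.1,0,3.4],0],[-0.7,[0.1,0,3.4],0]]' 40
```

```text
time: 12.4
eef_pos: [0.5399, -0.0133, 0.1056]
tcp_rot: [0.999, 0.043, 0.001, 0.0]
contact_force: [-0.0, -1.2, 4.9]
opening: 0.263
```

```bash
python3 -m inch '[[-0.7,[0,1,0],0],[-0.7,[0,2.5,0],0],[-0.7,[0,4,0],0],[-0.7,[0,5.5,0],0],[-0.7,[0,7,0],0],[-0.7,[0,8.5,0],0],[-0.7,[0,9.5,0],0],[-0.7,[0,10,0],0],[-0.7,[0,10.4,0],0],[-0.7,[0,10.8,0],0],[-0.7,[0,11.2,0],0],[-0.7,[0,11.6,0],0],[-0.7,[0,12,0],0],[-0.7,[0,12.4,0],0],[-0.7,[0,12.8,0],0],[-0.7,[0,13.2,0],0],[-0.7,[0,13.5,0],0],[-0.7,[0,13.8,0],0],[-0.7,[0,14,0],0],[-0.7,[0,14,0],0]]'
python3 - <<'E'
from h import *
s=status.get_state();print(s["eef_pos"],s["contact_force"])
im=cams.read_camera("wrist");cv2.imwrite("pics/w5.png",im)
E
```

```text
time: 14.4
eef_pos: [0.5521, -0.1519, 0.1056]
tcp_rot: [0.999, 0.043, 0.001, -0.001]
contact_force: [-0.6, 2.5, 5.4]
opening: 0.26
[ 0.55214691 -0.15193179  0.10558724] [-0.56309827  2.54014418  5.43543194]
```

View pics/w5.png

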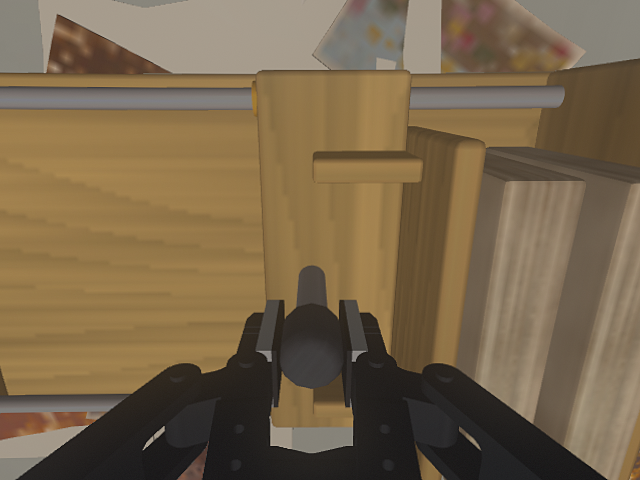

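The packs are upright and the stop is pushing the added one, with a small gap left. I'll keep pushing in small steps and watch the force.

```bash
python3 -m inch '[[-0.7,[0,0.2,0],0],[-0.7,[0,0.4,0],0],[-0.7,[0,0.6,0],0],[-0.7,[0,0.7,0],0],[-0.7,[0,0.7,0],0],[-0.7,[0,0.7,0],0]]'
python3 -m inch '[[-0.7,[0,0.1,0],0],[-0.7,[0,0.2,0],0],[-0.7,[0,0.3,0],0],[-0.7,[0,0.3,0],0]]'
```

```text
time: 15.05
eef_pos: [0.5527, -0.1587, 0.1056]
tcp_rot: [0.999, 0.043, 0.001, -0.001]
contact_force: [-0.3, 3.4, 5.1]
opening: 0.259
time: 15.45
eef_pos: [0.553, -0.1616, 0.1056]
tcp_rot: [0.999, 0.043, 0.001, -0.001]
contact_force: [-0.4, 3.5, 5.5]
opening: 0.258
```

```bash
python3 -m inch '[[-0.7,[0,0.1,0],0],[-0.7,[0,0.15,0],0],[-0.7,[0,0.2,0],0],[-0.7,[0,0.2,0],0]]'
python3 -m inch '[[-0.7,[0,0.1,0],0],[-0.7,[0,0.15,0],0],[-0.7,[0,0.15,0],0],[-0.7,[0,0.15,0],0]]'
```

```text
time: 15.85
eef_pos: [0.5532, -0.1632, 0.1056]
tcp_rot: [0.999, 0.043, 0.001, -0.001]
contact_force: [-0.3, 5.8, 6.7]
opening: 0.259
time: 16.25
eef_pos: [0.5532, -0.1642, 0.1056]
tcp_rot: [0.999, 0.043, 0.001, -0.002]
contact_force: [-1.4, 7.5, 6.5]
opening: 0.257
```

```bash
python3 -m inch '[[-0.7,[0,0.1,0],0],[-0.7,[0,0.15,0],0],[-0.7,[0,0.15,0],0],[-0.7,[0,0.15,0],0]]'
```

```text
time: 16.65
eef_pos: [0.5532, -0.1643, 0.1056]
tcp_rot: [0.999, 0.042, 0.0, -0.003]
contact_force: [-0.4, 10.5, 8.3]
opening: 0.26
```

Snug: the TCP no longer moves and the force is climbing. I'll relax the push a little, open and lift away.

```bash
python3 -m inch '[[-0.7,[0,-0.2,0],0],[-0.7,[0,-0.2,0],0],[-0.4,[0,-0.2,0],0],[-0.3,[0,-0.2,0],0],[-0.2,[0,-0.2,0],0],[-0.15,[0,-0.2,0],0],[-0.15,[0,-0.2,0],0],[-0.15,[0,-0.2,-1],0],[-0.15,[0,-0.2,-3],0],[-0.15,[0,-0.2,-6],0],[-0.15,[0,-0.2,-10],0],[-0.15,[0,-0.2,-14],0],[-0.15,[0,-0.2,-14],0],[-0.15,[0,-0.2,-14],0],[-0.15,[0,-0.2,-14],0],[-0.15,[0,-0.2,-14],0]]'
python3 - <<'E'
from h import *
s=status.get_state();print(s["eef_pos"],s["contact_force"],s["opening"])
im=cams.read_camera("wrist");cv2.imwrite("pics/w6.png",im)
T=wristT(s);o=np.array([.548,-.118]);c,sn=np.cos(.086),np.sin(.086)
W=lambda a,b,z:[o[0]+c*a-sn*b,o[1]+sn*a+c*b,z]
for n,P in dict(knob=W(0,-.047,.116),plate=W(.075,-.102,.106),pk=W(.065,-.102,.118),mid=W(.065,-.126,.118),wall=W(.1,-.15,.11)).items():print(n,proj("wrist",P,T))
E
```

```text
time: 18.25
eef_pos: [0.5516, -0.1652, 0.2429]
tcp_rot: [0.999, 0.043, -0.002, -0.001]
contact_force: [-1.4, 0.1, 0.1]
opening: 0.431
[ 0.55164333 -0.16519033  0.24289284] [-1.36858997  0.09609789  0.10022632] 0.43098880176993315
knob [[311.92074198 234.69449112]]
plate [[399.07564995 117.08666721]]
pk [[401.92375971 134.99126185]]
mid [[441.38762983 134.84689702]]
wall [[484.40515792  72.8731191 ]]
```

View pics/w6.png

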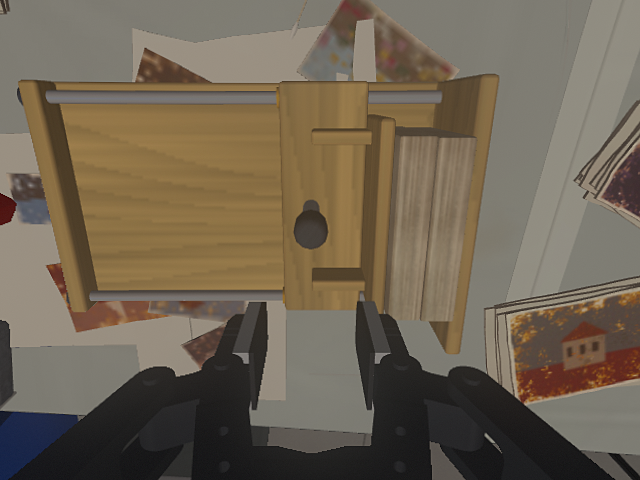

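Both packs are square and upright against the wall, with tops at columns 400–437 and 437–474. The stop plate is against them and the gripper is clear.

```bash
python3 -c "
from plant import ctrl;print(ctrl.sign_off())"
```

```text
the job is handed in; nothing more can be done
None
```

I stood the loose pack in the rack beside the first one, pushed the stop up by its knob until both packs were held against the wall, let go and handed the job in at about 18 s.

- **Snugness:** on the last push the tool stopped moving while the force rose from 7.5 to 10.5 N, which means the packs were held.
- **Stop position:** the tool position put the stop at about 0.0485 m. The last wrist picture suggested 2–3 mm more, about 0.0505 m. Both are inside 0.044–0.058 m.
- **Packs:** in that picture both stood upright and square at the wall, with no visible gap.
- **Robot:** the gripper was clear above the rack, with no contact force beyond sensor noise.
- **Disagreement:** the stop began at about 0.20 m, not the 0.222 m I took "wide open" to mean. I used the measured value throughout.

No check failed, and sign-off reports no verdict.

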